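# Ready the dust extractor for stone work

### The job

The filter has just been changed in the blue dust extractor on the bench. First push its open filter drawer fully home, then slide the black suction slider on top of it along its track until the slider's white line is level with the green pointer (not the orange one). Leave the other things on and around the extractor where they are.

Things in the scene. Friction and masses are not known exactly. Their poses are not given: they have to be found in the camera images.
- extractor: Fixed blue box, 260 (its x) by 360 (its y) by 110 mm high. Origin: centre of its underside, on the bench. Its drawer front faces its own -x, roughly towards the robot. On top, an aluminium track 44 mm wide and 12 mm high runs along its y at x = -50 mm, from y = -100 to +100 mm; the track's upper face is 122 mm above the bench.
- filter_drawer (a joint): How far the filter drawer stands open, in m: 0 is fully home (its grey front against the box), and it grows as the drawer comes out along the extractor's -x. It moves easily and stays where it is left.
- drawer_lip (a point): Middle of the outer face of the black pull lip on the drawer's grey front; moves with the drawer. The lip is 120 mm long (y), 14 mm high and sticks out 14 mm; this point is 75 mm above the bench. The front is 352 mm wide and spans 14 to 98 mm above the bench. With the drawer home this point is at extractor x = -144 mm.
- suction_slider (a joint): Position of the suction slider along its track, in m: 0 to 0.15, growing along the extractor's +y. At 0 the slider's centre is at extractor y = -75 mm, at 0.15 at y = +75 mm. It stays where it is left.
- slider_top (a point): Centre of the top of the black slider grip, on its white line; 156 mm above the bench. The grip is a block 30 mm along the extractor's x, 22 mm along its y (the sliding direction) and 34 mm high, just above the track. Axes parallel to the extractor's.
- green_pointer: Marks the wanted suction: a fixed green clip 33 mm long (x), 14 mm wide (y), 8 mm high on the extractor's top, beside the track on its far (+x) side, its tip towards the track. Origin: on its centre line, underside, 110 mm above the bench, at extractor x = 0. Axes parallel to the extractor's; the slider is set when its centre has the pointer's y.
- orange_pointer: The same clip in orange, marking another setting; not wanted now. Same origin and axes.
- stamp_case: Loose black open case of metal stamps, 90 by 130 by 28 mm high. Origin: centre of its underside. To be left alone.
- screwdriver: Loose screwdriver with an orange handle lying on the bench, about 200 mm long. To be left alone.
- cleaner_bottle: Loose white bottle with a blue cap, 64 mm across, 170 mm high, standing on the bench to the left of the extractor. Origin: centre of its underside. To be left alone.
- wax_tin: Loose small round tin with a red band, 52 mm across, 35 mm high, on the rear of the extractor's top. Origin: centre of its underside. To be left alone.
- tape_roll: Loose yellow roll, 68 mm across, 24 mm high, on the rear of the extractor's top. Origin: centre of its underside. To be left alone.
- stone_sample: Loose grey stone tile 70 by 70 by 20 mm high on the bench to the right of the extractor. Origin: centre of its underside. To be left alone.

How it is judged:
On the way, in this order (a step that is already met when the one before it is completed fails the run):
1. the filter drawer is pushed fully home (value of joint filter_drawer below 0.004 m), for 0.2 s.
2. with the drawer home, the slider stands level with the green pointer (value of joint filter_drawer below 0.004 m and y of slider_top in the frame of green_pointer between -0.006 and 0.006 m), for 0.2 s.
At the end, for the whole second after the job is handed in: The filter drawer is home (within 4 mm of its stop), the slider's centre is within 6 mm of the green pointer along the track, and both are at rest (all of step 2 and velocity of joint filter_drawer between -0.01 and 0.01 m/s and velocity of joint suction_slider between -0.01 and 0.01 m/s); the robot touches nothing.
It fails at once if a loose thing on or around the extractor (case, screwdriver, bottle, tin, yellow roll, stone tile) is shifted by more than 30 mm (distance of any of stamp_case, screwdriver, cleaner_bottle, wax_tin, tape_roll, stone_sample from where it was at the start of the episode above 0.03 m).
It also fails if it takes over 43 s, if anything falls off the work surface, if the arm or the gripper's body presses on something with over 40 N, if the wrist force passes 120 N, or if a joint passes its speed limit or range.

### The arm

A 6-joint arm with a two-finger parallel gripper is mounted at the origin on the work surface. World frame = base frame: x ahead of the robot, y to its left, z up, the work surface at z = 0. Lengths are in m, angles in rad, forces in N, time in s.
With the tool pointing down it reaches from about 0.35 to 0.975 m from the base axis. Payload 7.1 kg.
Tool frame: the origin (TCP) lies between the finger pads; the fingertips stand 14 mm ahead of it and the grasp point (between the pads) lies 5 mm behind it; z points along the fingers, y is the line along which they close (so a half turn about z gives the same grasp; the last joint's range is limited). The gripper opens to 88 mm and grips with 3 to 60 N. Pads are 20 mm wide; open, the fingers measure 115 mm over their backs; the gripper's body (75 mm by 178 mm) begins 61 mm behind the grasp point.
Start: joints at [1.152, 0.423, 1.63, -0, 1.089, -0.019], TCP at [0.243, 0.576, 0.237] pointing down, gripper open.
Joint ranges: [-3, 3], [-0.9, 2.11], [0.09, 2.58], [-1.31, 4.45], [0.11, 2.69], [-2.54, 2.54]. Speed limits (rad/s): [2.39, 2.39, 3.01, 3.14, 3.14, 3.14].

### API

Orientations are given as a rotation vector (axis times angle).
In Python, from cell import arm gives the robot as it stands. Calls block until the motion is done:
- arm.move_ptp(position, orientation): joint-space move of the TCP to a pose.
- arm.move_linear(position, velocity=0.15, rot=None): straight line of the TCP; rot=None keeps the orientation; velocity is the mean speed in m/s.
- arm.set_joints(angles): joint-space move.
- arm.set_gripper(opening, grasp_force=None): finger opening in m; grasp_force is the grip in N (None keeps the last); returns when the fingers have stopped.
- arm.wait(seconds).
- arm.ik(position, orientation): joint angles nearest the present ones, or None.
- arm.get_image(name): name is "side" or "top"; returns a dict with "pixels" (420x560x3 uint8, red, green, blue), "K" (3x3 intrinsics, pixels), "distortion" ([k1, k2, p1, p2, k3] as OpenCV has them; the pictures are not rectified), "R" (3x3) and "t" (3): a world point X has camera coordinates R X + t. Camera axes: x right, y down, z forward; pixel columns grow to the right and rows downward; lengths in m; the calibration is good to about 2 mm. A picture is of the moment at which its call begins. There is no depth.
A pose or a line that the arm cannot do raises arm.PlanningError and nothing moves.
- arm.job_done(): hands the job in; it is judged then, once.
Trained networks look in a picture, given as the dict that the camera call returned (one of the last four; its "shot" number tells which), for a name from the list of things; names that differ only in an ending like _2 or _b are one class to them, and where a whole thing is asked for, a point or a joint stands for the part that bears it (a point fixed in the world has none). Each returns a list of dicts, best first, with "score" (0 to 1); they miss things now and then, are a little off and sometimes report something else, mostly with a low value. They report only what shows in the picture. A call takes as long as a camera call.
- arm.spot_in(picture, label): "position" ([x, y, z] in m, in the coordinates of the camera as it stood for that picture, good to about 4 mm: the middle of the surface that is visible of it).
- arm.spot_point(picture, label): "position" ([x, y, z] in m, in the coordinates of the camera as it stood for that picture, good to about 4 mm: a listed point, or the origin of a listed thing).
Readings, each from a call of its own:
- arm.current_clock(): time.
- arm.current_qpos(): joint angles.
- arm.current_qvel(): joint speeds.
- arm.current_effort(): joint torques, N m.
- arm.current_eef_pos(): TCP position.
- arm.current_orientation(): TCP orientation.
- arm.current_wrist_force(): force on the tool from outside, world axes, zero at the start.
- arm.current_wrist_torque(): the same for the moment, N m.
- arm.current_width(): finger opening in m.
- arm.current_finger_force(): force on a finger pad.
Only numpy, scipy, OpenCV 4.12 (cv2) and the standard library are available. Lean on these libraries where they do the work, as an engineer would, in place of code of your own. Each camera call takes 0.05 s, during which the arm holds its last target. There are 200 camera calls.

## Working session

There is one attempt and no reset: what is moved stays moved. The work goes in short steps, each a Python script; the robot and the scene stay as the last script left them, time stands still between calls to the robot, and variables do not carry over. Pictures are saved under pics/ and viewed, at most 10 in all, crops included, and the job is handed in when it is done.

```bash
ls; mkdir -p pics; cat > h.py <<'E'
import numpy as np, cv2
from cell import arm
def w(p,c): return np.asarray(p["R"]).T@(np.asarray(c)-np.asarray(p["t"]))
def shot(name,f=None):
    p=arm.get_image(name)
    if f: cv2.imwrite("pics/"+f,p["pixels"][:,:,::-1])
    return p
def px(p,X):
    r,_=cv2.Rodrigues(np.asarray(p["R"],float))
    return cv2.projectPoints(np.array([X],float),r,np.asarray(p["t"],float),np.asarray(p["K"],float),np.asarray(p["distortion"],float))[0].ravel()
def onz(p,uv,z):
    n=cv2.undistortPoints(np.array([[uv]],float),np.asarray(p["K"],float),np.asarray(p["distortion"],float)).ravel()
    R=np.asarray(p["R"]);d=R.T@np.array([n[0],n[1],1]);c=-R.T@np.asarray(p["t"])
    return c+d*(z-c[2])/d[2]
E
python3 - <<'E'
from h import *
np.set_printoptions(precision=4,suppress=True)
for n in("top","side"):
    p=shot(n,n+"0.png")
    print(n,w(p,[0,0,0]))
    for l in("extractor","drawer_lip","slider_top","green_pointer","orange_pointer","stamp_case","screwdriver","cleaner_bottle","wax_tin","tape_roll","stone_sample"):
        for d in arm.spot_point(p,l)[:2]:
            X=w(p,d["position"]);print(l,round(d["score"],2),X,px(p,X).round())
print(arm.current_clock(),arm.current_orientation())
E
```

```text
pics
top [0.2807 0.0084 1.4616]
extractor 0.86 [0.6825 0.1094 0.0034] [258. 188.]
drawer_lip 0.71 [0.4771 0.1309 0.077 ] [247. 252.]
drawer_lip 0.41 [ 0.3927  0.4411 -0.0007] [142. 284.]
slider_top 0.4 [0.6284 0.1268 0.1552] [247. 193.]
green_pointer 0.56 [0.6782 0.0645 0.1131] [271. 179.]
orange_pointer 0.51 [0.6824 0.1493 0.114 ] [241. 178.]
orange_pointer 0.39 [ 0.6211  0.4009 -0.0034] [161. 208.]
screwdriver 0.8 [ 0.3933  0.4393 -0.0015] [143. 284.]
cleaner_bottle 0.97 [ 0.6231  0.4046 -0.0018] [159. 208.]
cleaner_bottle 0.7 [0.4798 0.1311 0.0754] [247. 251.]
wax_tin 0.67 [ 0.7055 -0.0165  0.1094] [300. 171.]
tape_roll 0.84 [0.7361 0.2265 0.1122] [214. 160.]
stone_sample 0.75 [ 0.6463 -0.4315  0.0006] [437. 200.]
side [ 0.3326 -1.1072  1.3523]
extractor 0.59 [ 0.6833  0.1082 -0.0058] [298. 206.]
drawer_lip 0.94 [0.4808 0.1284 0.0744] [241. 197.]
drawer_lip 0.74 [0.6846 0.1456 0.1094] [296. 176.]
slider_top 0.62 [0.6296 0.1227 0.1555] [282. 174.]
green_pointer 0.43 [0.676  0.0568 0.1067] [300. 195.]
orange_pointer 0.49 [0.6865 0.1449 0.1107] [296. 176.]
stamp_case 0.97 [ 0.44   -0.4211 -0.0038] [264. 350.]
screwdriver 0.53 [ 0.3945  0.4425 -0.0005] [206. 159.]
screwdriver 0.34 [0.6769 0.058  0.1103] [300. 194.]
cleaner_bottle 0.75 [ 0.6225  0.4005 -0.0026] [264. 157.]
wax_tin 0.52 [ 0.7047 -0.0176  0.1085] [314. 209.]
tape_roll 0.5 [0.7347 0.2303 0.1106] [303. 158.]
stone_sample 0.87 [ 0.6491 -0.436  -0.0032] [335. 339.]
stone_sample 0.46 [0.6244 0.4026 0.0021] [264. 155.]
1.2 [ 0.6238  3.079  -0.    ]
```

View pics/top0.png

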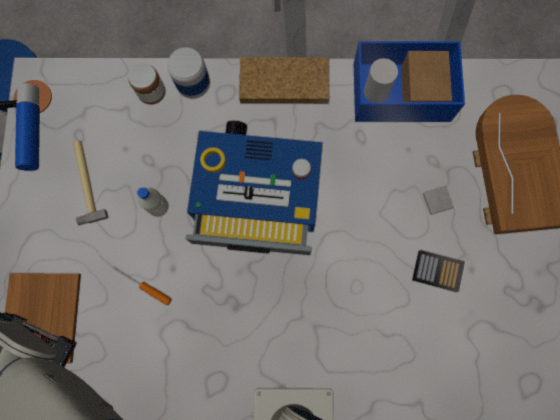

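View pics/side0.png

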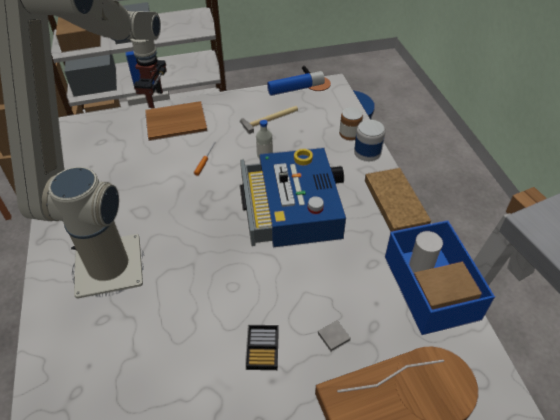

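The top view shows the extractor with its top corners near (198,132), (323,141) and (190,213). The slider is at (249,192), the green clip at (272,180), the orange clip at (241,177) and the open drawer's lip at (247,250). The side view agrees, and nothing lies in front of the drawer. Next I refine the yaw and pointer positions with an enlarged crop and colour fits.

```bash
python3 - <<'E'
from h import *
np.set_printoptions(precision=4,suppress=True)
p=shot("top");im=p["pixels"]
c=im[120:260,180:330][:,:,::-1];cv2.imwrite("pics/crop.png",cv2.resize(c,None,fx=5,fy=4.2,interpolation=cv2.INTER_CUBIC))
hsv=cv2.cvtColor(im,cv2.COLOR_RGB2HSV)
def cen(lo,hi,box):
    m=cv2.inRange(hsv,lo,hi);k=np.zeros_like(m);k[box[1]:box[3],box[0]:box[2]]=1;v,u=np.nonzero(m*k);return np.array([u,v]).T
g=cen((45,80,50),(85,255,255),(255,165,290,195));o=cen((5,120,80),(20,255,255),(232,165,252,190))
G=onz(p,g.mean(0),.118);O=onz(p,o.mean(0),.118)
print(len(g),g.mean(0),G,len(o),o.mean(0),O)
d=O-G;print("yaw ptr",np.degrees(np.arctan2(-d[0],d[1])))
# body/drawer yaw: average several network readings
for n in("top","side"):
  for l in("extractor","drawer_lip","slider_top","green_pointer","orange_pointer"):
    L=[]
    for k in range(4):
        q=arm.get_image(n); r=arm.spot_point(q,l)
        if r:L.append(w(q,r[0]["position"]))
    L=np.array(L);print(n,l,len(L),np.median(L,0),L.std(0))
print(arm.current_clock())
E
```

```text
46 [272.5217 179.087 ] [0.6775 0.0603 0.118 ] 45 [241.5111 176.4889] [0.6849 0.1474 0.118 ]
yaw ptr -4.857290695371742
top extractor 4 [0.6824 0.1093 0.    ] [0.0009 0.0012 0.0013]
top drawer_lip 3 [0.4783 0.1287 0.0762] [0.0004 0.0006 0.0022]
top slider_top 3 [0.629  0.1264 0.1553] [0.0007 0.0008 0.0018]
top green_pointer 4 [0.6751 0.0622 0.1107] [0.0019 0.0013 0.0017]
top orange_pointer 4 [0.6826 0.1506 0.1146] [0.0017 0.0003 0.0012]
side extractor 4 [ 0.6809  0.1121 -0.0073] [0.0018 0.0013 0.0014]
side drawer_lip 4 [0.4786 0.1304 0.0732] [0.0008 0.0001 0.0017]
side slider_top 4 [0.6292 0.263  0.0765] [0.1031 0.1509 0.0774]
side green_pointer 4 [0.6816 0.1014 0.1097] [0.0246 0.0708 0.0008]
side orange_pointer 3 [0.6842 0.1417 0.1121] [0.0231 0.0094 0.0203]
5.25
```

View pics/crop.png

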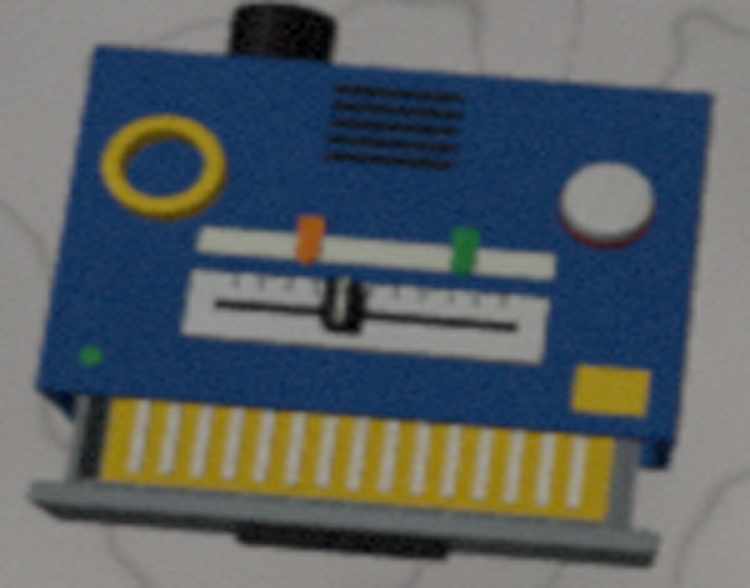

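```bash
cat >> h.py <<'E'
YAW=np.radians(-5.3); EX=np.array([np.cos(YAW),np.sin(YAW),0]); EY=np.array([-np.sin(YAW),np.cos(YAW),0]); C=np.array([.682,.110,0])
ROT=np.pi*np.array([np.sin(-YAW/2),np.cos(-YAW/2),0])
def W(x,y,z): return C+x*EX+y*EY+np.array([0,0,z])
def E(X): d=np.asarray(X)-C; return np.array([d@EX,d@EY,d[2]])
E
python3 - <<'E'
from h import *
np.set_printoptions(precision=4,suppress=True)
p=shot("top")
q=[onz(p,uv,.11) for uv in [(199.4,130.7),(322,142.1),(188,212.9),(313.6,224.8)]]
for a,b in((0,1),(2,3)):
    d=q[a]-q[b];print("yaw",np.degrees(np.arctan2(-d[0],d[1])),np.linalg.norm(d))
print("centre",np.mean(q,0),"depth",np.linalg.norm(q[0]-q[2]))
for n,X in(("lip",[.4785,.1295,.075]),("slider",[.629,.1255,.156]),("G",[.6775,.0603,.118]),("O",[.6849,.1474,.118])):print(n,E(X))
print(arm.ik(W(-.25,0.01,.075),ROT),arm.ik(W(-.05,0.01,.14),ROT))
arm.set_gripper(0.0,20)
arm.move_ptp(W(-.25,.01,.2),ROT)
arm.move_linear(W(-.25,.01,.075),.2)
print(arm.current_clock(),E(arm.current_eef_pos()),arm.current_wrist_force())
E
```

```text
yaw -5.513284657356915 0.3542345587034421
yaw -5.392749823963204 0.34996176710074695
centre [0.6863 0.1082 0.11  ] depth 0.24353183833542896
lip [-0.2044  0.0006  0.075 ]
slider [-0.0542  0.0105  0.156 ]
G [ 0.0001 -0.0499  0.118 ]
O [-0.0006  0.0375  0.118 ]
[ 0.2924  0.462   2.0886 -0.      0.591  -1.1859] [ 0.1758  0.5671  1.6436 -0.      0.9309 -1.3025]
9.15 [-0.2496  0.0105  0.0754] [-0.4667  0.1186  0.1416]
```

```bash
python3 - <<'E'
from h import *
np.set_printoptions(precision=4,suppress=True)
arm.move_linear(W(-.170,0,.075),.08)
print(E(arm.current_eef_pos()),arm.current_wrist_force(),arm.current_clock())
for x in np.arange(-.168,-.139,.002):
    arm.move_linear(W(x,0,.075),.04)
    f=arm.current_wrist_force();print(x.round(4),E(arm.current_eef_pos())[0].round(4),f)
    if f@EX<-15:break
arm.wait(.3)
p=shot("top","push.png");print(arm.current_clock(),arm.current_wrist_force())
for d in arm.spot_point(p,"drawer_lip")[:2]:print(d["score"],E(w(p,d["position"])))
E
```

```text
[-0.17   -0.0001  0.075 ] [-0.0568 -0.6957  0.2044] 10.3083
-0.168 -0.1683 [-1.4535 -1.491  -0.1071]
-0.166 -0.1662 [-1.1442 -0.8632 -0.219 ]
-0.164 -0.1638 [-1.4589 -0.7517  0.3717]
-0.162 -0.1617 [-1.64   -0.575  -0.5091]
-0.16 -0.1597 [-0.584   0.0798 -0.1975]
-0.158 -0.1577 [-1.6319  0.0643 -0.3723]
-0.156 -0.1557 [-1.1715 -0.2981 -0.1804]
-0.154 -0.1557 [-7.2731  2.1271  5.3038]
-0.152 -0.1556 [-13.9736   3.2647  11.1174]
-0.15 -0.1556 [-20.4079   6.2795  17.5897]
13.1583 [-20.3512   5.6441  16.9623]
```

The drawer met a firm stop at x ≈ -0.156, where -0.154 was expected. Next I back off, check it in a picture and re-measure the slider.

```bash
python3 - <<'E'
from h import *
np.set_printoptions(precision=4,suppress=True)
arm.move_linear(W(-.20,0,.076),.15)
p=shot("side","home.png")
for d in arm.spot_point(p,"drawer_lip")[:1]:print("lip",d["score"],E(w(p,d["position"])))
arm.move_linear(W(-.20,0,.24),.25)
for n in("top","side"):
    p=shot(n,n+"1.png")
    for l in("slider_top","green_pointer","drawer_lip"):
        for d in arm.spot_point(p,l)[:1]:print(n,l,d["score"],E(w(p,d["position"])))
print(arm.current_clock())
i=cv2.imread("pics/side1.png")[130:250,210:360];cv2.imwrite("pics/s1c.png",cv2.resize(i,None,fx=5,fy=5,interpolation=cv2.INTER_CUBIC))
E
```

```text
lip 0.78 [-0.1452  0.0021  0.0755]
top green_pointer 0.55 [-0.0024 -0.0477  0.1113]
side slider_top 0.58 [-0.0477  0.0103  0.155 ]
side green_pointer 0.57 [-0.0495  0.0091  0.1521]
side drawer_lip 0.65 [-0.144   0.0013  0.0768]
15.0
```

View pics/s1c.png

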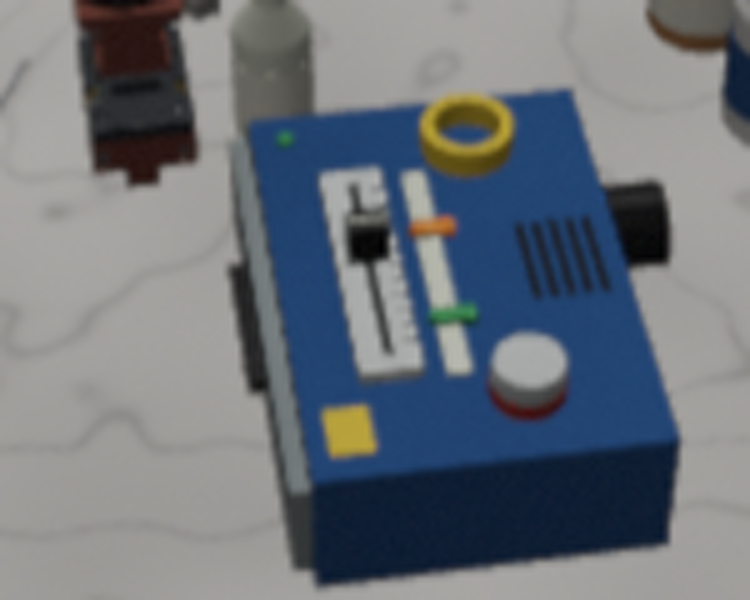

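The crop shows the drawer flush. The slider is at crop (368,235) and the green clip at crop (455,313), which is full-image (301,192.6). I now grasp the slider and move it.

```bash
python3 - <<'E'
from h import *
np.set_printoptions(precision=4,suppress=True)
p=shot("side");h=cv2.cvtColor(p["pixels"],cv2.COLOR_RGB2HSV)
m=cv2.inRange(h,(45,80,50),(85,255,255));m[:185]=0;m[202:]=0;m[:,:292]=0;m[:,310:]=0
v,u=np.nonzero(m);print("G side",len(u),E(onz(p,(u.mean(),v.mean()),.116)))
arm.set_gripper(.05)
arm.move_linear(W(-.05,.0103,.24),.25)
arm.move_linear(W(-.05,.0103,.143),.15)
print(arm.current_wrist_force())
arm.set_gripper(.0,15)
print("w",arm.current_width(),E(arm.current_eef_pos()),arm.current_wrist_force(),arm.current_clock())
if .018<arm.current_width()<.026:
    arm.move_linear(W(-.05,-.049,.143),.05)
    print(E(arm.current_eef_pos()),arm.current_wrist_force(),arm.current_width())
    p=shot("side","moved.png");print(arm.current_clock())
E
```

```text
G side 26 [-0.0002 -0.0513  0.116 ]
[-1.2966  0.1533  0.2064]
w 0.02152676713379332 [-0.0498  0.0103  0.1435] [-0.6275 -0.6518  2.7579] 18.05
[-0.05   -0.0493  0.1434] [-1.3934 -0.4873  5.9175] 0.02176778186881897
19.4333
```

```bash
python3 - <<'E'
from h import *
np.set_printoptions(precision=4,suppress=True)
arm.set_gripper(.05)
arm.move_linear(W(-.05,-.049,.24),.2)
arm.move_linear(W(-.24,-.049,.26),.25)
for n in("top","side"):
    p=shot(n,n+"2.png")
    for l in("slider_top","green_pointer","drawer_lip"):
        for d in arm.spot_point(p,l)[:1]:print(n,l,d["score"],E(w(p,d["position"])),px(p,w(p,d["position"])))
    print("line expected",px(p,W(-.05,-.049,.156)))
print(arm.current_clock(),arm.current_wrist_force())
i=np.hstack([cv2.resize(cv2.imread("pics/top2.png")[150:230,225:305],(400,400),interpolation=2),cv2.resize(cv2.imread("pics/side2.png")[150:230,250:330],(400,400),interpolation=2)]);cv2.imwrite("pics/fin.png",i)
E
```

```text
top slider_top 0.65 [-0.0546 -0.0482  0.1578] [269.3081 194.2649]
top green_pointer 0.55 [-0.0022 -0.049   0.11  ] [272.2201 180.6587]
line expected [269.8089 192.8155]
side slider_top 0.59 [-0.0502 -0.0485  0.1567] [285.7092 185.0483]
side green_pointer 0.47 [-0.0029 -0.051   0.1066] [299.5333 194.4546]
side drawer_lip 0.69 [-0.1475 -0.0028  0.0749] [256.3448 195.7051]
line expected [285.8082 185.3005]
22.0167 [ 0.045  -0.4789  0.1136]
```

View pics/fin.png

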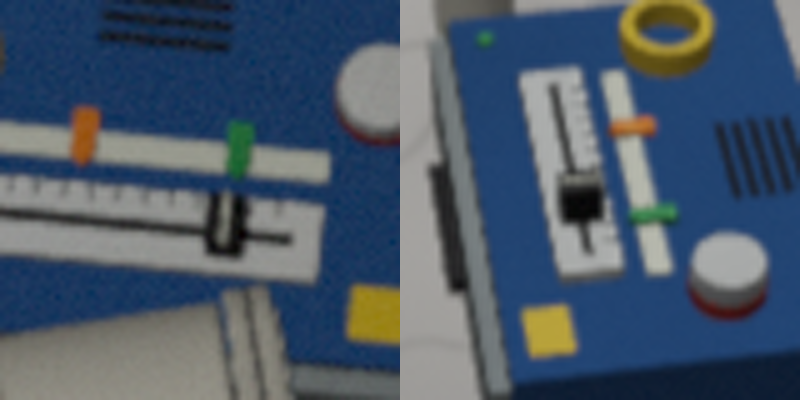

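The crops show the slider's line level with the green clip: slider y ≈ -48.4 mm against -50 mm for the clip, within the 6 mm tolerance. The drawer is flush and the arm is clear, so I hand in.

```bash
python3 -c "
from cell import arm
print(arm.job_done(),arm.current_clock())"
```

```text
the job is handed in; nothing more can be done
the job is handed in; nothing more can be done
```

The job is handed in: the drawer is fully home, the slider is about 1–2 mm from the green pointer by camera measurement, and the arm touched none of the loose things on purpose; no verdict came back.

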